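# Cover the crock and hold its handle block bore-up for gluing

## Task

Set the loose blue cover on the glaze crock so that it sits home on the rim, level, and let go of it. Then pick up the dark wooden handle block, find which of its two ends has the blind hole (you can feel for it on the cover's brass pin), and finish while still holding the block upright in the gripper with the hole facing up, ready for glue, at least 10 cm clear of the bench and not touching the crock or its cover. Leave the cover on the crock, do not drop anything or tip the crock, and leave the other things on the bench where they are.

Things in the scene. Friction and masses are not known exactly. Their poses are not given: they have to be found in the camera images.
- cover_seat (a point): Centre of the underside of the cover's plate, which seats on the rim. Loose blue wooden disc, 0.16 kg: plate 128 mm across, 8 mm thick; under it a plug 96 mm across, 7 mm thick, that drops into the crock's mouth. It lies plug-down, this point 7 mm above the bench. A brass pin, 12 mm diameter, 30 mm tall, stands on the plate's middle: grip it to carry the cover. z is up along the pin.
- cover_pin (a point): Tip of the brass pin on the cover, 38 mm above the seating face (30 mm above the plate's top).
- crock_rim (a point): Centre of the crock's mouth at rim height, 80 mm above the bench. Loose open pale ceramic crock, 120 mm outside and 108 mm inside diameter at the rim, 1.1 kg, z up. The cover is seated when its seating face lies on the rim all round.
- block_center (a point): Centre of the loose dark wooden handle block, 64 mm long, ends 40 x 40 mm, round its middle a lighter raised band 46 x 46 mm, 28 mm long, on which it lies (centre 23 mm up). About 0.11 kg. z runs along its length. One end has a central blind hole, 23 mm diameter, 34 mm deep; this entry does not tell which: feel for it (it slips loosely over the cover's pin, the plain end stops on the tip) or look.
- bowl_rim (a point): Centre of the rim of a terracotta bowl, 110 mm across, 50 mm tall, 0.35 kg; to be left alone.
- jar: Blue ceramic jar with a black cap, 60 mm across, 85 mm tall; origin at its foot; to be left alone.
- brush_grip (a point): Grip of a brush lying on the bench; to be left alone.
- rib: Flat wooden potter's rib, 110 x 55 x 8 mm; origin under its middle; to be left alone.
- scraper_grip (a point): Grip of a spatula, 200 mm long, lying on the bench; to be left alone.
- testcup_rim (a point): Centre of the rim of a small white cup, 66 mm across, 60 mm tall; to be left alone.
Mind the look-alikes: they are no part of the job. What is meant by the part that bears cover_seat is not purple, and is the larger of those in its own colour. Leave any purple look-alike of the part that bears crock_rim alone.

How it is judged:
On the way, in this order (a step that is already met when the one before it is completed fails the run):
1. the cover is seated level on the crock's rim and let go (horizontal distance between cover_seat and crock_rim below 0.008 m and z of cover_seat in the frame of crock_rim between -0.003 and 0.003 m and angle between each of cover_seat, crock_rim's own z axis and vertical below 0.05 rad and contact force between cover and the fingers below 0.1 N), for 0.3 s.
2. the handle block is lifted off the bench in the gripper (height (world z) of block_center above 0.09 m and contact force between block and the fingers above 0.5 N), for 0.2 s.
At the end, for the whole second after the job is handed in: Block held still in the fingers, hole up within 0.2 rad, centre 125 mm or more above the bench, touching no cover, crock or bench; cover on the rim (within 3 mm of height, 8 mm of centre, 0.05 rad of level), not touched by the fingers; other things within 40 mm of their start (all of step 1 and height (world z) of block_center above 0.125 m and angle between block_center's own z axis and vertical below 0.2 rad and contact force between block and the fingers above 1 N and contact force between block and cover below 0.1 N and contact force between block and crock below 0.1 N and contact force between block and table below 0.1 N and linear speed of block below 0.05 m/s and distance of each of bowl_rim, jar, brush_grip, rib, scraper_grip, testcup_rim from where it was at the start of the episode below 0.04 m); the arm keeps its last pose, push and grip.
It fails at once if the crock is tipped (angle between crock_rim's own z axis and vertical above 0.25 rad).
It fails at once if the cover is dropped from more than about a centimetre (contact force between cover and the fingers below 0.05 N and linear speed of cover above 0.5 m/s).
It fails at once if the block is dropped from more than about a centimetre (contact force between block and the fingers below 0.05 N and linear speed of block above 0.5 m/s).
It fails at once if another thing on the bench is displaced (distance of any of bowl_rim, jar, brush_grip, rib, scraper_grip, testcup_rim from where it was at the start of the episode above 0.06 m).
It also fails if it takes over 72 s, if anything falls off the work surface, if the arm or the gripper's body presses on something with over 40 N, if the wrist force passes 120 N, or if a joint passes its speed limit or range.

## Robot

A 6-joint arm with a two-finger parallel gripper is mounted at the origin on the work surface. World frame = base frame: x ahead of the robot, y to its left, z up, the work surface at z = 0. Lengths are in m, angles in rad, forces in N, time in s.
With the tool pointing down it reaches from about 0.3 to 0.875 m from the base axis. Payload 6.4 kg.
Tool frame: the origin (TCP) lies where the fingers leave the gripper's body, on its centre line; the fingertips stand 73 mm ahead of it and the grasp point (between the pads) lies 54 mm ahead of it (ctrl.pinch_z is the distance from the TCP to the grasp point, in m); z points along the fingers, y is the direction in which the jaws open and shut (so a half turn about z gives the same grasp; the last joint's range is limited). The gripper opens to 85 mm and grips with 20 to 120 N. Pads are 22 mm wide; open, the fingers measure 114 mm over their backs; the gripper's body (76 mm by 85 mm) begins 54 mm behind the grasp point. The pads swing forward as they close: fully open they stand 13 mm farther back than shut.
Start: joints at [0.94, 0.181, 1.607, -0, 1.354, -0.206], TCP at [0.237, 0.524, 0.304] pointing down, gripper open.
Joint ranges: [-2.99, 2.99], [-0.89, 2.07], [0.3, 2.58], [-1.14, 4.28], [0, 2.63], [-3.12, 3.12]. Speed limits (rad/s): [2.57, 2.57, 3.01, 3.14, 3.14, 3.14].

## Interface

Orientations are given as a unit quaternion [w, x, y, z].
In Python, from bench import ctrl, camera, camera_model gives the robot as it stands.
- The arm moves only by the tool arm_command, never from a script. Its argument "series" is a list of rows, each a list of 7 numbers: the shift along the tool's x, y, z in m, then the turn, a rotation vector about the tool's x, y, z in degrees, then the finger opening in m, from 0 to 0.0854. In form: [[tx, ty, tz, rx, ry, rz, gripper], ...]. A call has exactly 5 rows; each row is the pose to reach, as a shift and turn from the pose commanded when the call began, along the tool's axes at that moment; what a row does not reach only later rows make up. A row lasts 1/10 s, in which the tool goes at most 50 mm and 8.59 degrees, less where a joint would pass 70% of its speed; a pose out of reach is approached as far as the arm can. A call with a gripper value outside its range is refused whole. The fingers move at their own pace and stop on an object; the grip force is fixed at half the most. Time passes only in rows, so rows that repeat a pose let the fingers close, or fill a call up. It gives the time, the measured TCP pose, the force and the opening at its end, in the units of the state.
- ctrl.get_obs(): the state, without advancing time (a new reading comes with each control period).
- camera(name): name is "scene" or "top" or "wrist"; returns (picture, depth): 420x560x3 uint8, red, green, blue; 420x560 float32, m along the optical axis (not along the pixel's ray), 0 where there is no reading.
- camera_model(name): a dict with "K" (3x3 intrinsics, pixels), "position" and "attitude" of the camera in the world. Camera axes: x right, y down, z forward; pixel columns grow to the right and rows downward; lengths in m; the calibration is good to about 2 mm. A picture is of the moment at which its call begins: read the wrist's pose just before it. camera_model takes no time and is no camera call; for the wrist camera it gives the pose at the moment of the call.
- ctrl.hand_in(): hands the job in, once; it reports no verdict.
The state is a dict: "time_s": time; "q": joint angles; "dq": joint speeds; "joint_efforts": joint torques, N m; "eef_pos": TCP position; "eef_rot": TCP orientation; "wrist_force": force on the tool from outside, world axes, zero at the start; "torque": the same for the moment, N m; "opening": opening from 0.0 (shut) to 1.0 (fully open).
Only numpy, scipy, OpenCV 4.12 (cv2) and the standard library are available. Lean on these libraries where they do the work, as an engineer would, in place of code of your own. Each camera call takes 0.05 s, during which the arm holds its last target. There are 200 camera calls.

## Working session

There is one attempt and no reset: what is moved stays moved. The work goes in short steps, Python scripts to look and compute and a tool call to move; the robot and the scene stay as the last step left them, time stands still between calls to the robot, and variables do not carry over. Pictures are saved under pics/ and viewed, about 8 in all and at most 12, crops included, and the job is handed in when it is done.

Besides the shell and the picture viewer there is one more tool, called after "Call:" as name([rows], argument=value, ...), one row to a line, values as JSON. arm_command: Moves the arm, as the interface text tells. Its arguments: {"type":"object","properties":{"series":{"type":"array","items":{"type":"array","items":{"type":"number"}}}},"required":["series"]}

```bash
ls; mkdir -p pics; cat > h.py <<'E'
import numpy as np, cv2
from bench import ctrl, camera, camera_model
from scipy.spatial.transform import Rotation as R
def Rq(q): return R.from_quat([q[1],q[2],q[3],q[0]]).as_matrix()
def att(m):
    a=np.array(m["attitude"],float); return a if a.shape==(3,3) else Rq(a)
def grab(name):
    m=camera_model(name); p,d=camera(name); return p,d,m
def ray(m,u,v,z):
    d=att(m)@np.linalg.inv(np.array(m["K"]))@[u,v,1.]; o=np.array(m["position"]); return o+d*(z-o[2])/d[2]
def cloud(d,m):
    v,u=np.indices(d.shape); K=np.array(m["K"])
    c=np.stack([(u-K[0,2])/K[0,0]*d,(v-K[1,2])/K[1,1]*d,d],-1)
    return c@att(m).T+np.array(m["position"])
def save(n,p): cv2.imwrite(f"pics/{n}.png",cv2.cvtColor(p,cv2.COLOR_RGB2BGR))
E
python3 - <<'E'
from h import *
for n in("scene","top"):
    p,d,m=grab(n); save(n,p); np.savez(f"{n}.npz",p=p,d=d); print(n,m)
E
python3 - <<'E'
import cv2,numpy as np
E
```

```text
pics
scene {'K': array([[469.64229461,   0.        , 276.58925724],
       [  0.        , 469.64229461, 210.78701525],
       [  0.        ,   0.        ,   1.        ]]), 'position': array([ 1.10038223, -0.7931739 ,  1.06395226]), 'attitude': array([-0.37369388,  0.8805937 ,  0.26785834, -0.11471501])}
top {'K': array([[466.78010208,   0.        , 281.651721  ],
       [  0.        , 466.78010208, 207.48101418],
       [  0.        ,   0.        ,   1.        ]]), 'position': array([0.26876688, 0.06296082, 1.43682855]), 'attitude': array([ 0.06360896, -0.69751641,  0.70987202, -0.07420563])}
```

View pics/top.png

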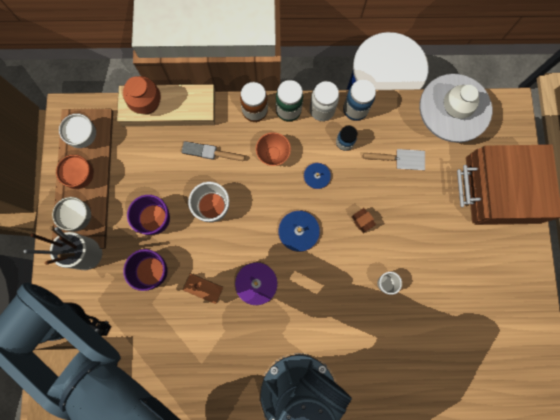

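View pics/scene.png

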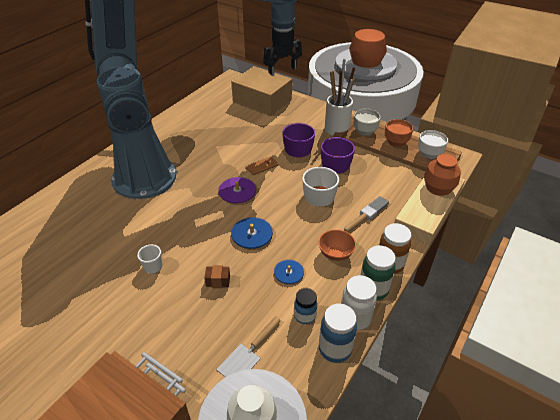

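The top view shows the large blue cover at (300,231), the pale crock at (209,202) and the block at (364,219). The decoys are purple, plus a smaller blue disc at (318,176).

```bash
python3 - <<'E'
from h import *
z=np.load("top.npz"); p,d=z['p'],z['d']; m=camera_model("top"); C=cloud(d,m)
hsv=cv2.cvtColor(p,cv2.COLOR_RGB2HSV)
# cover: blue
b=((hsv[...,0]>100)&(hsv[...,0]<125)&(hsv[...,1]>130)&(hsv[...,2]>40)).astype(np.uint8)
n,l,s,c=cv2.connectedComponentsWithStats(b)
for i in range(1,n):
    if s[i,4]>150: print("blue",s[i],c[i].round(1),ray(m,*c[i],.015).round(4))
def reg(u0,u1,v0,v1,zlo,zhi,name):
    w=C[v0:v1,u0:u1].reshape(-1,3); k=w[(w[:,2]>zlo)&(w[:,2]<zhi)]
    (cx,cy),r=cv2.minEnclosingCircle(k[:,:2].astype(np.float32)); print(name,len(k),k.mean(0).round(4),"circ",round(cx,4),round(cy,4),round(r,4),"zmax",w[:,2].max().round(4)); return k
reg(180,238,175,228,.072,.09,"crock")
k=reg(345,382,200,238,.035,.06,"block"); print(cv2.minAreaRect(k[:,:2].astype(np.float32)))
reg(275,325,208,255,.006,.03,"cover");reg(290,310,220,242,.03,.06,"pin")
reg(252,296,130,168,.035,.07,"bowl");reg(335,362,120,155,.06,.1,"jar");reg(302,333,160,192,.005,.06,"small");reg(376,406,268,298,.04,.07,"cup")
reg(125,170,192,238,.06,.1,"purple1");reg(122,168,247,292,.06,.1,"purple2")
o=ctrl.get_obs();print(o)
E
```

```text
blue [305 164  25  24 437] [317.  175.5] [ 0.6508 -0.0744  0.015 ]
blue [ 279  211   40   40 1135] [298.8 230.7] [ 0.476  -0.0126  0.015 ]
crock 273 [0.5622 0.2593 0.0789] circ 0.5602 0.2581 0.0603 zmax 1.4368
block 306 [ 0.5033 -0.2096  0.0441] circ 0.5041 -0.2095 0.0365 zmax 1.4368
((0.504123330116272, -0.21055223047733307), (0.06413998454809189, 0.047248709946870804), 32.5977897644043)
cover 1330 [ 0.4762 -0.0119  0.0147] circ 0.4836 -0.0197 0.0958 zmax 1.4368
pin 14 [ 0.4757 -0.0109  0.0423] circ 0.475 -0.0105 0.0054 zmax 1.4368
bowl 268 [0.7412 0.0643 0.0459] circ 0.7295 0.0641 0.0556 zmax 1.4368
jar 270 [ 0.761  -0.1666  0.0818] circ 0.7639 -0.1678 0.0283 zmax 1.4368
small 547 [ 0.652  -0.0734  0.0101] circ 0.6548 -0.0751 0.0612 zmax 1.4368
cup 155 [ 0.313  -0.2779  0.0552] circ 0.3122 -0.2733 0.033 zmax 1.4368
purple1 400 [0.5264 0.4424 0.0754] circ 0.5257 0.4373 0.0612 zmax 1.4368
purple2 408 [0.3621 0.4472 0.0758] circ 0.3616 0.4414 0.0609 zmax 1.4368
{'time_s': 0.1, 'q': array([ 9.39714590e-01,  1.81464122e-01,  1.60791383e+00,  1.89879645e-05,
        1.35382148e+00, -2.06286225e-01]), 'dq': array([-1.11721673e-03, -3.50993997e-03, -2.09110045e-03,  3.18522865e-04,
        1.80059168e-05,  1.14617166e-03]), 'joint_efforts': array([ 2.69777007e-05, -4.45872402e+01, -3.52236772e+01, -3.29179766e-04,
        4.04383609e-03, -1.77303684e-05]), 'eef_pos': array([0.23671447, 0.52358597, 0.30307282]), 'eef_rot': array([-3.35095330e-04,  2.10806315e-01,  9.77527520e-01, -7.30231177e-04]), 'wrist_force': array([-0.68540611,  0.48582726, -1.22446131]), 'torque': array([-0.00692809,  0.01269409,  0.0128669 ]), 'opening': 0.99813970557658}
```

```bash
cat >> h.py <<'E'
def go(pos,Rt=None):
    """print shift+turn in current tool axes from the measured pose"""
    o=ctrl.get_obs(); A=Rq(o["eef_rot"]); s=A.T@(np.array(pos)-o["eef_pos"])
    r=np.degrees(R.from_matrix(A.T@Rt).as_rotvec()) if Rt is not None else np.zeros(3)
    print("t",o["time_s"],"shift",s.round(4),"turn",r.round(2))
def down(yaw_y):  # tool down, tool y at this world angle (deg)
    a=np.radians(yaw_y); y=np.array([np.cos(a),np.sin(a),0]); z=np.array([0,0,-1.]); return np.stack([np.cross(y,z),y,z],1)
E
python3 - <<'E'
from h import *
go([.4755,-.011,.2],down(65.7))
z=np.load("scene.npz"); p=z['p']; a=cv2.resize(p[255:300,190:245],None,fx=9,fy=9,interpolation=cv2.INTER_CUBIC)
t=np.load("top.npz")['p'][195:243,340:388]; t=cv2.resize(t,(405,405),interpolation=cv2.INTER_CUBIC)
save("blk",np.hstack([cv2.resize(a,(495,405)),t][:1]+[t[:, :300]]))
m=camera_model("scene")
E
```

```text
t 0.1 shift [-0.4379 -0.3885  0.1035] turn [-0.09 -0.02 -0.04]
```

View pics/blk.png

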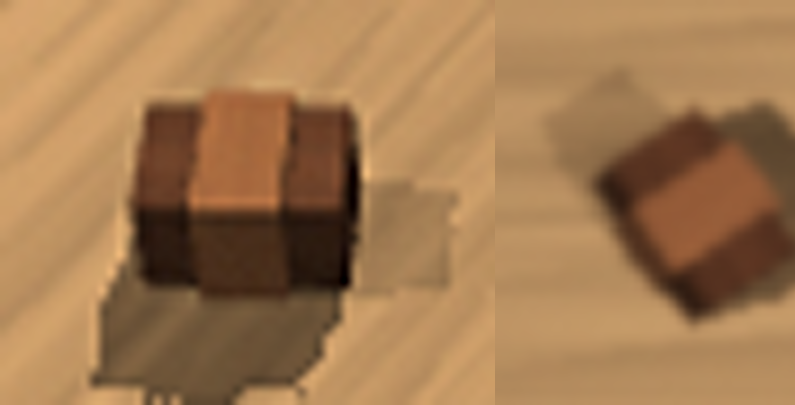

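Call:
arm_command([
  [-0.037, -0.032, 0, 0, 0, 0, 0.085],
  [-0.074, -0.065, 0, 0, 0, 0, 0.085],
  [-0.111, -0.098, 0, 0, 0, 0, 0.085],
  [-0.148, -0.131, 0, 0, 0, 0, 0.085],
  [-0.185, -0.164, 0, 0, 0, 0, 0.085],
])

```text
time_s: 0.6
eef_pos: [0.338, 0.2964, 0.3036]
eef_rot: [-0.0, 0.21, 0.978, -0.0]
wrist_force: [0.7, 0.0, -0.4]
opening: 0.996
```

Call:
arm_command([
  [-0.037, -0.032, 0, 0, 0, 0, 0.085],
  [-0.074, -0.065, 0, 0, 0, 0, 0.085],
  [-0.111, -0.098, 0, 0, 0, 0, 0.085],
  [-0.148, -0.131, 0, 0, 0, 0, 0.085],
  [-0.185, -0.164, 0, 0, 0, 0, 0.085],
])

```text
time_s: 1.1
eef_pos: [0.4391, 0.0706, 0.3038]
eef_rot: [0.0, 0.211, 0.978, 0.0]
wrist_force: [0.7, 0.7, 0.3]
opening: 0.995
```

Call:
arm_command([
  [-0.034, -0.03, 0.01, 0, 0, 0, 0.085],
  [-0.068, -0.0605, 0.04, 0, 0, 0, 0.085],
  [-0.068, -0.0605, 0.08, 0, 0, 0, 0.085],
  [-0.068, -0.0605, 0.1, 0, 0, 0, 0.06],
  [-0.068, -0.0605, 0.1, 0, 0, 0, 0.06],
])

```text
time_s: 1.6
eef_pos: [0.4735, -0.0105, 0.2003]
eef_rot: [-0.004, 0.211, 0.977, 0.0]
wrist_force: [-0.9, 1.3, 0.3]
opening: 0.705
```

```bash
python3 - <<'E'
from h import *
go([.4755,-.011,.091],down(65.7))
p,d,m=grab("wrist"); save("w1",p); print(m["position"],att(m).round(3)); np.savez("w1.npz",p=p,d=d)
C=cloud(d,m); k=(C[...,2]>.041)&(C[...,2]<.05)&(np.hypot(C[...,0]-.4755,C[...,1]+.011)<.03)
print(k.sum(),np.median(C[k],0).round(4),np.argwhere(k).mean(0))
E
```

```text
t 1.6 shift [-0.0029  0.0005  0.1093] turn [-0.07 -0.45 -0.12]
[0.40549475 0.02029635 0.27020792] [[ 0.413  0.873  0.258]
 [ 0.911 -0.396 -0.119]
 [-0.002  0.284 -0.959]]
178 [ 0.4775 -0.0124  0.0441] [226.09550562 281.83707865]
```

View pics/w1.png

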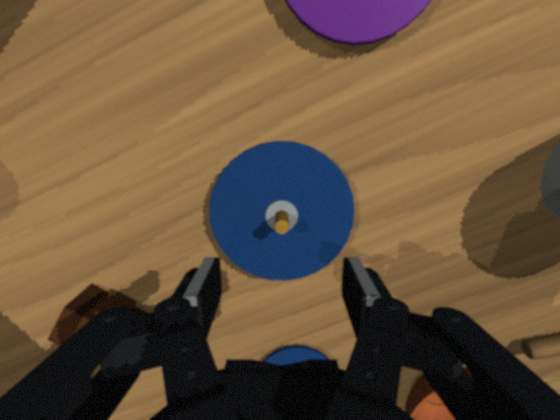

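The wrist view shows the pin tip at (282,226), centred between the fingers. I'll descend and grip.

Call:
arm_command([
  [-0.002, 0, 0.045, 0, 0, 0, 0.06],
  [-0.002, 0, 0.08, 0, 0, 0, 0.06],
  [-0.002, 0, 0.1, 0, 0, 0, 0.06],
  [-0.002, 0, 0.107, 0, 0, 0, 0.06],
  [-0.002, 0, 0.107, 0, 0, 0, 0.06],
])

```text
time_s: 2.15
eef_pos: [0.4783, -0.0112, 0.0976]
eef_rot: [0.0, 0.21, 0.978, -0.0]
wrist_force: [-0.2, 0.3, -0.6]
opening: 0.702
```

Call:
arm_command([
  [0, 0, 0, 0, 0, 0, 0],
  [0, 0, 0, 0, 0, 0, 0],
  [0, 0, 0, 0, 0, 0, 0],
  [0, 0, 0, 0, 0, 0, 0],
  [0, 0, 0, 0, 0, 0, 0],
])

```text
time_s: 2.65
eef_pos: [0.4785, -0.0116, 0.0982]
eef_rot: [0.001, 0.211, 0.978, -0.0]
wrist_force: [-2.3, 1.0, 7.0]
opening: 0.112
```

Call:
arm_command([
  [0, 0, 0, 0, 0, 0, 0],
  [0, 0, 0, 0, 0, 0, 0],
  [0, 0, -0.005, 0, 0, 0, 0],
  [0, 0, -0.01, 0, 0, 0, 0],
  [0, 0, -0.02, 0, 0, 0, 0],
])

```text
time_s: 3.15
eef_pos: [0.4772, -0.0113, 0.1169]
eef_rot: [-0.001, 0.211, 0.978, 0.0]
wrist_force: [0.8, -0.5, -1.7]
opening: 0.114
```

Call:
arm_command([
  [0, 0, -0.04, 0, 0, 0, 0],
  [0, 0, -0.08, 0, 0, 0, 0],
  [0.003, 0.025, -0.11, 0, 0, 0, 0],
  [0.008, 0.06, -0.115, 0, 0, 0, 0],
  [0.013, 0.1, -0.115, 0, 0, 0, 0],
])

```text
time_s: 3.65
eef_pos: [0.5084, 0.0855, 0.235]
eef_rot: [0.002, 0.212, 0.977, 0.0]
wrist_force: [0.3, -0.9, -1.9]
opening: 0.112
```

Call:
arm_command([
  [0.005, 0.04, 0, 0, 0, 0, 0],
  [0.01, 0.08, 0, 0, 0, 0, 0],
  [0.015, 0.12, 0, 0, 0, 0, 0],
  [0.02, 0.155, 0, 0, 0, 0, 0],
  [0.0225, 0.18, 0, 0, 0, 0, 0],
])

```text
time_s: 4.15
eef_pos: [0.5608, 0.2607, 0.2325]
eef_rot: [0.0, 0.21, 0.978, 0.0]
wrist_force: [0.2, -0.5, -1.9]
opening: 0.11
```

Call:
arm_command([
  [0, 0, 0, 0, 0, 0, 0],
  [0, 0, 0, 0, 0, 0, 0],
  [0, 0, 0, 0, 0, 0, 0],
  [0, 0, 0, 0, 0, 0, 0],
  [0, 0, 0, 0, 0, 0, 0],
])

```text
time_s: 4.65
eef_pos: [0.5608, 0.2575, 0.2321]
eef_rot: [-0.0, 0.211, 0.977, -0.0]
wrist_force: [0.6, 0.7, -1.1]
opening: 0.112
```

```bash
python3 - <<'E'
from h import *
go([.5602,.2581,.1712],down(65.7))
p,d,m=grab("wrist"); save("w2",p); C=cloud(d,m)
hsv=cv2.cvtColor(p,cv2.COLOR_RGB2HSV)
b=(hsv[...,0]>100)&(hsv[...,0]<125)&(hsv[...,1]>130)&(hsv[...,2]>40)&(C[...,2]>.1)&(C[...,2]<.2)
P=C[b]; print("cover z pct",np.percentile(P[:,2],[5,50,95]).round(4))
A=np.c_[P[:,:2]-P[:,:2].mean(0),np.ones(len(P))]; k=np.abs(P[:,2]-np.median(P[:,2]))<.012
print("plane",np.linalg.lstsq(A[k],P[k,2],rcond=None)[0].round(4))
def circ(Q):
    s=np.linalg.lstsq(np.c_[2*Q,np.ones(len(Q))],(Q**2).sum(1),rcond=None)[0]; return s[:2].round(4),np.sqrt(s[2]+s[:2]@s[:2]).round(4)
c,_=cv2.findContours((b).astype(np.uint8),cv2.RETR_EXTERNAL,cv2.CHAIN_APPROX_NONE); c=max(c,key=cv2.contourArea)[:,0]
zc=np.median(P[:,2]); Q=np.array([ray(m,u,v,zc)[:2] for u,v in c])
for _ in range(6):
    ce,r=circ(Q); Q=Q[np.abs(np.hypot(*(Q-ce).T)-r)<np.maximum(.004,np.median(np.abs(np.hypot(*(Q-ce).T)-r))*2)]
print("cover circle",ce,r,len(Q))
# crock from top depth: outer rim circle
z=np.load("top.npz"); T=cloud(z['d'],camera_model("top"))[175:230,178:240].reshape(-1,3); T=T[np.abs(T[:,2]-.079)<.004]
print("crock fit(mean ring)",circ(T[:,:2]))
E
```

```text
t 4.65 shift [0.0008 0.0003 0.0609] turn [-0.   -0.   -0.11]
cover z pct [0.1472 0.1482 0.1492]
plane [-0.0024  0.0004  0.1482]
cover circle [0.558  0.2585] 0.0607 322
crock fit(mean ring) (array([0.5601, 0.2577]), np.float64(0.0565))
```

View pics/w2.png

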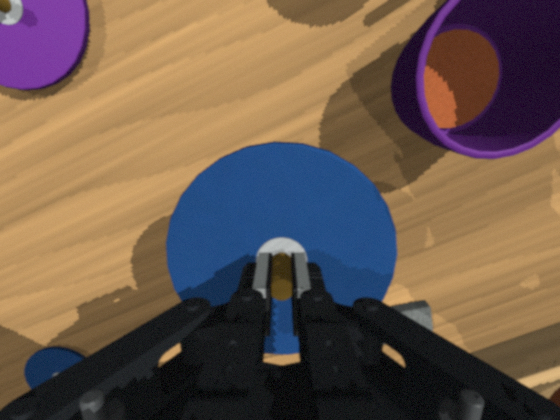

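Call:
arm_command([
  [0, 0, 0.03, 0, 0, 0, 0],
  [0, 0, 0.04, 0, 0, 0, 0],
  [0, 0, 0.046, 0, 0, 0, 0],
  [0, 0, 0.052, 0, 0, 0, 0],
  [0, 0, 0.055, 0, 0, 0, 0],
])

```text
time_s: 5.2
eef_pos: [0.561, 0.2583, 0.1769]
eef_rot: [0.0, 0.211, 0.978, 0.0]
wrist_force: [0.0, 0.3, -1.8]
opening: 0.112
```

Call:
arm_command([
  [0, 0, 0.002, 0, 0, 0, 0],
  [0, 0, 0.004, 0, 0, 0, 0],
  [0, 0, 0.005, 0, 0, 0, 0],
  [0, 0, 0.005, 0, 0, 0, 0],
  [0, 0, 0.005, 0, 0, 0, 0],
])

```text
time_s: 5.7
eef_pos: [0.5609, 0.2584, 0.1721]
eef_rot: [0.0, 0.211, 0.978, 0.0]
wrist_force: [0.2, 0.4, -1.7]
opening: 0.111
```

Still no contact, so I'll go down another millimetre or two.

Call:
arm_command([
  [0, 0, 0.0005, 0, 0, 0, 0],
  [0, 0, 0.001, 0, 0, 0, 0],
  [0, 0, 0.0015, 0, 0, 0, 0],
  [0, 0, 0.0015, 0, 0, 0, 0],
  [0, 0, 0.0015, 0, 0, 0, 0],
])

```text
time_s: 6.2
eef_pos: [0.561, 0.2584, 0.1716]
eef_rot: [0.0, 0.211, 0.978, 0.0]
wrist_force: [-3.2, -1.5, 7.4]
opening: 0.109
```

The force shows contact with the rim. I'll release and back off straight up.

Call:
arm_command([
  [0, 0, 0, 0, 0, 0, 0.03],
  [0, 0, 0, 0, 0, 0, 0.06],
  [0, 0, 0, 0, 0, 0, 0.06],
  [0, 0, 0, 0, 0, 0, 0.06],
  [0, 0, -0.005, 0, 0, 0, 0.06],
])

```text
time_s: 6.7
eef_pos: [0.5603, 0.2582, 0.1747]
eef_rot: [-0.001, 0.211, 0.978, -0.0]
wrist_force: [0.3, -1.0, 0.7]
opening: 0.701
```

Call:
arm_command([
  [0, 0, -0.02, 0, 0, 0, 0.06],
  [0, 0, -0.05, 0, 0, 0, 0.06],
  [0, 0, -0.08, 0, 0, 0, 0.06],
  [0, 0, -0.08, 0, 0, 0, 0.06],
  [0, 0, -0.08, 0, 0, 0, 0.06],
])

```text
time_s: 7.2
eef_pos: [0.5612, 0.2585, 0.2565]
eef_rot: [0.001, 0.211, 0.978, 0.0]
wrist_force: [0.1, -0.3, -1.4]
opening: 0.702
```

```bash
python3 - <<'E'
from h import *
p,d,m=grab("wrist"); C=cloud(d,m)
hsv=cv2.cvtColor(p,cv2.COLOR_RGB2HSV)
b=(hsv[...,0]>100)&(hsv[...,0]<125)&(hsv[...,1]>130)&(hsv[...,2]>40)&(C[...,2]>.07)&(C[...,2]<.11)
P=C[b]; A=np.c_[P[:,:2]-P[:,:2].mean(0),np.ones(len(P))]
print("plane",np.linalg.lstsq(A,P[:,2],rcond=None)[0].round(4))
k=(C[...,2]>.112)&(C[...,2]<.125)&(np.hypot(C[...,0]-.56,C[...,1]-.258)<.02); print("pin",np.median(C[k],0).round(4),k.sum())
# block geometry: yaw of TCP for jaws across the band
z=np.load("top.npz"); T=cloud(z['d'],camera_model("top"))[200:238,345:382].reshape(-1,3); T=T[np.abs(T[:,2]-.044)<.012]
print(cv2.minAreaRect(T[:,:2].astype(np.float32)))
go([.504,-.2105,.25],down(122.6))
E
```

```text
plane [-0.0006 -0.0004  0.0878]
pin [0.5601 0.2588 0.1174] 221
((0.504123330116272, -0.21055223047733307), (0.06413998454809189, 0.047248709946870804), 32.5977897644043)
t 7.25 shift [-0.1417 -0.4504  0.0051] turn [-1.000e-02 -3.000e-02 -5.694e+01]
```

Cover is seated: plate top at 0.088 and level, pin at (0.560, 0.259) against the crock centre at (0.560, 0.258). Next is the block.

Call:
arm_command([
  [-0.014, -0.045, 0, 0, 0, 8.2, 0.085],
  [-0.028, -0.09, 0, 0, 0, 16.4, 0.085],
  [-0.042, -0.135, 0, 0, 0, 24.6, 0.085],
  [-0.056, -0.18, 0, 0, 0, 32.8, 0.085],
  [-0.07, -0.225, 0, 0, 0, 41, 0.085],
])

```text
time_s: 7.75
eef_pos: [0.5304, 0.023, 0.2537]
eef_rot: [-0.001, 0.542, 0.84, -0.001]
wrist_force: [0.3, -0.2, 0.0]
opening: 0.994
```

Call:
arm_command([
  [-0.04, -0.025, 0, 0, 0, 8.2, 0.085],
  [-0.08, -0.05, 0, 0, 0, 16.4, 0.085],
  [-0.12, -0.075, 0, 0, 0, 24.6, 0.085],
  [-0.16, -0.1, 0, 0, 0, 32.8, 0.085],
  [-0.2, -0.124, 0, 0, 0, 41, 0.085],
])

```text
time_s: 8.25
eef_pos: [0.5013, -0.2104, 0.2538]
eef_rot: [-0.001, 0.802, 0.597, -0.0]
wrist_force: [0.6, 0.9, 0.3]
opening: 0.996
```

Call:
arm_command([
  [0, 0, 0, 0, 0, 8.2, 0.085],
  [0, 0, 0, 0, 0, 16.4, 0.085],
  [0, 0, 0, 0, 0, 24.6, 0.085],
  [0, 0, 0, 0, 0, 32.8, 0.085],
  [0, 0, 0, 0, 0, 41, 0.085],
])

```text
time_s: 8.75
eef_pos: [0.5018, -0.2086, 0.2535]
eef_rot: [-0.001, 0.961, 0.278, -0.001]
wrist_force: [-0.6, 0.4, -0.1]
opening: 0.994
```

Call:
arm_command([
  [0, 0, 0.02, 0, 0, 0, 0.085],
  [0, 0, 0.05, 0, 0, 0, 0.085],
  [0, 0, 0.05, 0, 0, 0, 0.085],
  [0, 0, 0.05, 0, 0, 0, 0.085],
  [0, 0, 0.05, 0, 0, 0, 0.085],
])

```text
time_s: 9.25
eef_pos: [0.503, -0.2093, 0.2063]
eef_rot: [0.0, 0.96, 0.281, 0.0]
wrist_force: [-0.0, -0.3, -0.6]
opening: 0.995
```

```bash
python3 - <<'E'
from h import *
o=ctrl.get_obs(); print(o["q"].round(3))
p,d,m=grab("wrist"); save("w3",p); np.savez("w3.npz",p=p,d=d); C=cloud(d,m)
k=(C[...,2]>.03)&(C[...,2]<.052)&(np.hypot(C[...,0]-.504,C[...,1]+.2105)<.05)
T=C[k][:,:2].astype(np.float32); print(k.sum(),cv2.minAreaRect(T))
kb=k&(C[...,2]>.0435); print("band",kb.sum(),cv2.minAreaRect(C[kb][:,:2].astype(np.float32)))
go([.504,-.2105,.077],down(-57.4))
E
```

```text
[-0.612  0.223  1.768 -0.     1.149  0.389]
4289 ((0.5050581097602844, -0.21235167980194092), (0.06441738456487656, 0.046259693801403046), 32.70240020751953)
band 2132 ((0.5054302215576172, -0.2121226191520691), (0.06317849457263947, 0.04627268388867378), 32.60737991333008)
t 9.3 shift [-0.      0.0011  0.1296] turn [ 0.1  -0.04  0.06]
```

View pics/w3.png

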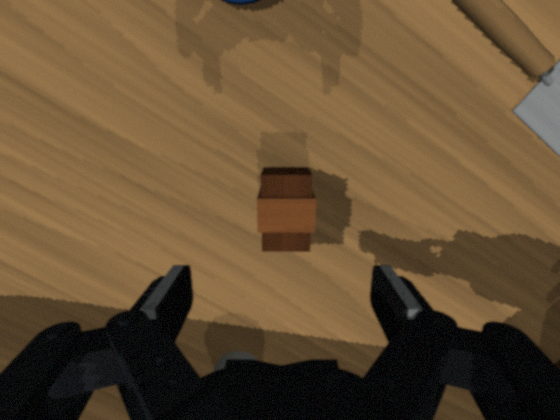

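Call:
arm_command([
  [0, 0.003, 0.04, 0, 0, 0, 0.085],
  [0, 0.003, 0.08, 0, 0, 0, 0.085],
  [0, 0.003, 0.11, 0, 0, 0, 0.085],
  [0, 0.003, 0.128, 0, 0, 0, 0.085],
  [0, 0.003, 0.128, 0, 0, 0, 0.085],
])

```text
time_s: 9.8
eef_pos: [0.5032, -0.2109, 0.0757]
eef_rot: [-0.001, 0.96, 0.281, -0.001]
wrist_force: [-0.2, 0.6, 0.4]
opening: 0.995
```

Call:
arm_command([
  [0, 0, 0, 0, 0, 0, 0.02],
  [0, 0, 0, 0, 0, 0, 0.02],
  [0, 0, 0, 0, 0, 0, 0.02],
  [0, 0, 0, 0, 0, 0, 0.02],
  [0, 0, 0, 0, 0, 0, 0.02],
])

```text
time_s: 10.3
eef_pos: [0.5055, -0.2123, 0.0794]
eef_rot: [0.001, 0.96, 0.281, 0.001]
wrist_force: [-0.4, 0.4, 7.3]
opening: 0.533
```

Call:
arm_command([
  [0, 0, 0, 0, 0, 0, 0.02],
  [0, 0, -0.02, 0, 0, 0, 0.02],
  [0, 0, -0.06, 0, 0, 0, 0.02],
  [0, 0, -0.1, 0, 0, 0, 0.02],
  [0, 0, -0.14, 0, 0, 0, 0.02],
])

```text
time_s: 10.8
eef_pos: [0.504, -0.2113, 0.2193]
eef_rot: [0.0, 0.96, 0.281, 0.0]
wrist_force: [0.6, 0.0, -1.5]
opening: 0.534
```

Call:
arm_command([
  [0, 0, -0.03, 0, 0, 0, 0.02],
  [0, 0, -0.06, 0, 0, 0, 0.02],
  [0, 0, -0.06, 0, 0, 0, 0.02],
  [0, 0, -0.06, 0, 0, 0, 0.02],
  [0, 0, -0.06, 0, 0, 0, 0.02],
])

```text
time_s: 11.3
eef_pos: [0.5035, -0.211, 0.276]
eef_rot: [-0.001, 0.96, 0.281, -0.001]
wrist_force: [-0.4, -0.0, -1.7]
opening: 0.532
```

```bash
python3 - <<'E'
from h import *
p,d,m=grab("wrist"); o=ctrl.get_obs(); print(o["q"].round(3),o["opening"])
a=p[180:420,180:380]; a=cv2.convertScaleAbs(cv2.resize(a,None,fx=2.5,fy=2.5,interpolation=cv2.INTER_CUBIC),alpha=2,beta=10); save("w4",a); np.savez("w4.npz",p=p,d=d)
# points in tool frame
C=(cloud(d,m)-o["eef_pos"])@Rq(o["eef_rot"])
k=(d>0)&(np.abs(C[...,1])<.012)&(C[...,2]<.12)&(C[...,2]>.02)
for z in np.arange(.03,.1,.005):
    q=k&(np.abs(C[...,2]-z)<.0025)
    if q.sum(): print(round(z,3),q.sum(),"x",np.percentile(C[q][:,0],[1,50,99]).round(4))
E
```

```text
[-0.614  0.145  1.707 -0.     1.292  0.386] 0.5303641257366651
0.03 34 x [-0.0122  0.0044  0.0135]
0.035 7395 x [-0.0252  0.0073  0.0316]
0.04 580 x [-0.0255  0.0315  0.0323]
0.045 264 x [0.0313 0.0318 0.0323]
0.05 229 x [0.0314 0.0318 0.0323]
0.055 213 x [0.0314 0.0318 0.0322]
0.06 181 x [0.0313 0.0318 0.0322]
0.065 163 x [0.0314 0.0318 0.0322]
0.07 148 x [0.0314 0.0318 0.0322]
0.075 129 x [0.0313 0.0317 0.0322]
```

View pics/w4.png

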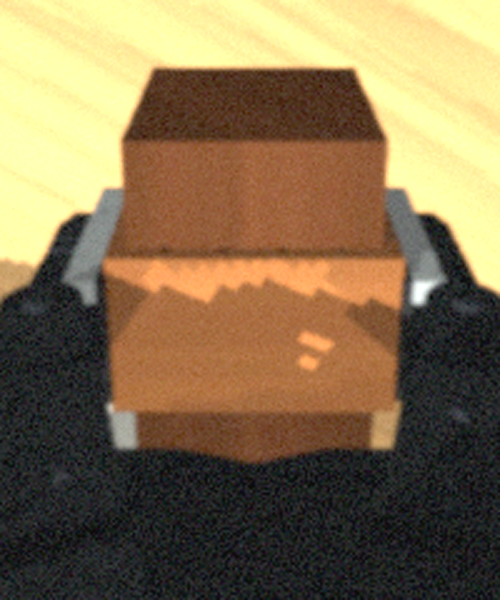

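Crop shows the block gripped on its band. The +x end face is flat in depth (0.0318 ± 0.0005 m throughout), so the hole must be on the −x end. I'll tilt it up, and first test which way the wrist goes.

Call:
arm_command([
  [0, 0, -0.04, 0, 0, -8, 0.02],
  [0, 0, -0.08, 0, 0, -16, 0.02],
  [0, 0, -0.1, 0, 0, -22, 0.02],
  [0, 0, -0.1, 0, 0, -22, 0.02],
  [0, 0, -0.1, 0, 0, -22, 0.02],
])

```text
time_s: 11.85
eef_pos: [0.5039, -0.2113, 0.3756]
eef_rot: [-0.001, 0.889, 0.458, -0.001]
wrist_force: [-0.2, 0.1, -2.1]
opening: 0.533
```

Call:
arm_command([
  [0, 0, 0, 0, -8, 0, 0.02],
  [0, 0, 0, 0, -16, 0, 0.02],
  [0, 0, 0, 0, -24, 0, 0.02],
  [0, 0, 0, 0, -24, 0, 0.02],
  [0, 0, 0, 0, -24, 0, 0.02],
])

```text
time_s: 12.35
eef_pos: [0.5041, -0.2106, 0.3748]
eef_rot: [0.093, 0.869, 0.45, -0.184]
wrist_force: [0.4, 0.4, -1.3]
opening: 0.534
```

```bash
python3 - <<'E'
from h import *
o=ctrl.get_obs(); print(o["q"].round(3),o["eef_pos"],Rq(o["eef_rot"]).round(3))
E
```

```text
[-0.433  0.148  1.544 -0.408  1.538  0.215] [ 0.50407058 -0.21056655  0.37476116] [[ 0.527  0.816 -0.237]
 [ 0.747 -0.578 -0.328]
 [-0.404 -0.004 -0.915]]
```

The wrist's roll runs to its short side that way. Instead I'll untilt, yaw, raise, and tilt forward in the arm's plane.

Call:
arm_command([
  [0, 0, 0, 0, 8, 0, 0.02],
  [0, 0, 0, 0, 16, 0, 0.02],
  [0, 0, 0, 0, 24, 0, 0.02],
  [0, 0, 0, 0, 24, 0, 0.02],
  [0, 0, 0, 0, 24, 0, 0.02],
])

```text
time_s: 12.85
eef_pos: [0.5033, -0.2129, 0.3773]
eef_rot: [0.001, 0.889, 0.458, -0.001]
wrist_force: [-0.3, -0.2, -1.7]
opening: 0.534
```

Call:
arm_command([
  [0, 0, -0.02, 0, 0, -7, 0.02],
  [0, 0, -0.04, 0, 0, -14, 0.02],
  [0, 0, -0.06, 0, 0, -21, 0.02],
  [0, 0, -0.08, 0, 0, -28, 0.02],
  [0, 0, -0.1, 0, 0, -34, 0.02],
])

```text
time_s: 13.35
eef_pos: [0.5044, -0.2109, 0.4778]
eef_rot: [-0.0, 0.713, 0.701, -0.001]
wrist_force: [0.3, -0.0, -1.7]
opening: 0.531
```

Call:
arm_command([
  [0, 0, -0.02, 0, 0, -7, 0.02],
  [0, 0, -0.04, 0, 0, -14, 0.02],
  [0, 0, -0.06, 0, 0, -21, 0.02],
  [0, 0, -0.08, 0, 0, -28, 0.02],
  [0, 0, -0.1, 0, 0, -34, 0.02],
])

```text
time_s: 13.85
eef_pos: [0.5045, -0.2109, 0.5778]
eef_rot: [-0.0, 0.478, 0.879, -0.001]
wrist_force: [0.5, -0.3, -0.6]
opening: 0.533
```

Call:
arm_command([
  [0, 0, 0, 0, 0, -7, 0.02],
  [0, 0, 0, 0, 0, -14, 0.02],
  [0, 0, 0, 0, 0, -21, 0.02],
  [0, 0, 0, 0, 0, -28, 0.02],
  [0, 0, 0, 0, 0, -28, 0.02],
])

```text
time_s: 14.35
eef_pos: [0.5046, -0.211, 0.5769]
eef_rot: [-0.001, 0.253, 0.968, -0.001]
wrist_force: [-0.3, 0.1, -1.2]
opening: 0.531
```

```bash
python3 - <<'E'
from h import *
o=ctrl.get_obs(); print(o["time_s"],o["q"].round(3),o["eef_pos"].round(4)); A=Rq(o["eef_rot"]); print(A.round(3)); print("yaw_y",np.degrees(np.arctan2(A[1,1],A[0,1])),"q1",np.degrees(o["q"][0]))
E
```

```text
14.35 [-0.612  0.041  1.227 -0.002  1.875 -1.673] [ 0.5046 -0.211   0.5769]
[[-0.872  0.489 -0.002]
 [ 0.489  0.872 -0.001]
 [ 0.001 -0.002 -1.   ]]
yaw_y 60.735579087085675 q1 -35.08363030576471
```

Call:
arm_command([
  [0, 0, 0, 0, 0, 5.8, 0.02],
  [0, 0, 0, 0, 0, 5.8, 0.02],
  [0, 0, 0, 0, 0, 5.8, 0.02],
  [0, 0, 0, 0, 0, 5.8, 0.02],
  [0, 0, 0, 0, 0, 5.8, 0.02],
])

```text
time_s: 14.85
eef_pos: [0.5043, -0.2115, 0.5774]
eef_rot: [-0.0, 0.302, 0.953, -0.0]
wrist_force: [-1.2, 0.1, -0.9]
opening: 0.534
```

Call:
arm_command([
  [-0.034, 0, -0.0024, 0, -8, 0, 0.02],
  [-0.0675, 0, -0.0095, 0, -16, 0, 0.02],
  [-0.0997, 0, -0.0212, 0, -24, 0, 0.02],
  [-0.13, 0, -0.0372, 0, -32, 0, 0.02],
  [-0.1575, 0, -0.0573, 0, -40, 0, 0.02],
])

```text
time_s: 15.35
eef_pos: [0.6338, -0.3029, 0.6348]
eef_rot: [0.328, 0.283, 0.895, -0.104]
wrist_force: [0.6, -0.6, -1.9]
opening: 0.529
```

Call:
arm_command([
  [-0.034, 0, -0.0024, 0, -8, 0, 0.02],
  [-0.0675, 0, -0.0095, 0, -16, 0, 0.02],
  [-0.0997, 0, -0.0212, 0, -24, 0, 0.02],
  [-0.13, 0, -0.0372, 0, -32, 0, 0.02],
  [-0.1575, 0, -0.0573, 0, -40, 0, 0.02],
])

```text
time_s: 15.85
eef_pos: [0.7019, -0.3508, 0.7803]
eef_rot: [0.614, 0.231, 0.729, -0.195]
wrist_force: [-0.2, -1.0, -1.5]
opening: 0.53
```

```bash
python3 - <<'E'
from h import *
o=ctrl.get_obs(); print(o["time_s"],o["q"].round(3),o["eef_pos"].round(4)); A=Rq(o["eef_rot"]); print(A.round(3))
E
```

```text
15.85 [-0.614  0.037  1.233  0.002  0.472 -1.573] [ 0.7019 -0.3508  0.7803]
[[-0.139  0.576  0.806]
 [ 0.097  0.818 -0.567]
 [-0.985 -0.    -0.17 ]]
```

Call:
arm_command([
  [-0.02, 0, -0.001, 0, -5, 0, 0.02],
  [-0.0425, 0, -0.0037, 0, -10, 0, 0.02],
  [-0.0425, 0, -0.0037, 0, -10, 0, 0.02],
  [-0.0425, 0, -0.0037, 0, -10, 0, 0.02],
  [-0.0425, 0, -0.0037, 0, -10, 0, 0.02],
])

```text
time_s: 16.35
eef_pos: [0.7048, -0.3527, 0.8208]
eef_rot: [0.673, 0.214, 0.675, -0.213]
wrist_force: [0.6, -0.8, -1.6]
opening: 0.533
```

```bash
python3 - <<'E'
from h import *
o=ctrl.get_obs(); A=Rq(o["eef_rot"]); print(o["time_s"],o["q"].round(3),o["eef_pos"].round(4),o["opening"],"tool x",A[:,0].round(3))
g=o["eef_pos"]+.054*A[:,2]; print("grasp",g)
p,d,m=grab("top"); C=cloud(d,m)
u,v,w=np.array(m["K"])@(att(m).T@(g+[0,0,.032]-np.array(m["position"]))); u,v=int(u/w),int(v/w); print(u,v)
Z=C[...,2][v-30:v+30,u-30:u+30]; print(np.round(Z[::4,::4],3))
a=np.hstack([cv2.resize(p[max(0,v-40):v+40,u-40:u+40],(400,400),interpolation=cv2.INTER_CUBIC),cv2.resize(p[130:280,120:270],(400,400))]); save("t5",a)
k=(np.abs(C[...,2]-.088)<.006)&(np.hypot(C[...,0]-.56,C[...,1]-.258)<.08); Q=C[k]; print("cover",Q.mean(0).round(4),len(Q))
old=np.load("top.npz"); dd=np.abs(d-old['d'])>.02; 
n,l,s,c=cv2.connectedComponentsWithStats(dd.astype(np.uint8)); print("changed",[(s[i,:4].tolist(),s[i,4]) for i in range(1,n) if s[i,4]>30])
E
```

```text
16.35 [-0.614  0.037  1.234  0.003  0.304 -1.574] [ 0.7048 -0.3527  0.8208] 0.5325532934198354 tool x [-0.003  0.002 -1.   ]
grasp [ 0.74899578 -0.38379912  0.82056922]
579 -45
[[-0.002 -0.004  0.002]
 [ 0.003 -0.001  0.004]
 [ 0.001 -0.002 -0.001]
 [-0.001  0.001 -0.001]
 [ 0.001  0.002 -0.004]
 [-0.003 -0.001 -0.001]
 [ 0.003  0.002 -0.   ]
 [ 0.001  0.001 -0.002]
 [-0.005 -0.003  0.   ]
 [-0.002 -0.001 -0.   ]
 [ 0.002  0.002  0.003]
 [-0.002  0.002 -0.001]
 [ 0.001 -0.002  0.001]
 [ 0.003  0.005 -0.002]
 [ 0.004  0.     0.   ]]
cover [0.5588 0.2592 0.0882] 1379
changed [([0, 0, 560, 420], np.int32(57679)), ([186, 180, 43, 43], np.int32(1139))]
```

View pics/t5.png

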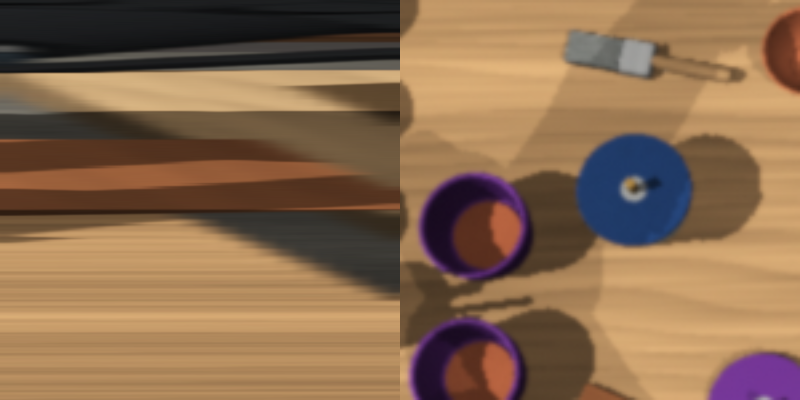

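The top view no longer contains the block, but it does show the blue cover on the crock at (635,190). I'll check the block with the scene camera instead.

```bash
python3 - <<'E'
from h import *
p,d,m=grab("scene"); o=ctrl.get_obs(); A=Rq(o["eef_rot"]); g=o["eef_pos"]+.054*A[:,2]+[0,0,.032]
u,v,w=np.array(m["K"])@(att(m).T@(g-np.array(m["position"]))); u,v=u/w,v/w; print(u,v,w)
if 20<u<540 and 20<v<400:
    u,v=int(u),int(v); y0,x0=max(0,v-75),max(0,u-75); save("s6",cv2.resize(p[y0:v+75,x0:u+75],None,fx=4,fy=4,interpolation=cv2.INTER_CUBIC)[:600,:800])
    C=(cloud(d,m)-g)@np.c_[A[:,1],A[:,2],[0,0,1.]]
    for r0,r1 in((0,.009),(.013,.02)):
        k=(np.hypot(C[...,0],C[...,1])<r1)&(np.hypot(C[...,0],C[...,1])>=r0)&(np.abs(C[...,2])<.045); print(r0,k.sum(),np.percentile(C[k][:,2],[5,50,95]).round(4) if k.sum() else '')
E
```

```text
220.8615392917994 16.425916873898963 0.5320638587762783
```

Call:
arm_command([
  [0.01, 0, -0.02, 0, 0, 0, 0.02],
  [0.02, 0, -0.05, 0, 0, 0, 0.02],
  [0.03, 0, -0.08, 0, 0, 0, 0.02],
  [0.04, 0, -0.1, 0, 0, 0, 0.02],
  [0.05, 0, -0.12, 0, 0, 0, 0.02],
])

```text
time_s: 16.95
eef_pos: [0.6056, -0.2827, 0.7718]
eef_rot: [0.674, 0.213, 0.674, -0.213]
wrist_force: [0.1, 0.0, -1.8]
opening: 0.529
```

Call:
arm_command([
  [0, 0, 0, 0, 0, 0, 0.02],
  [0, 0, 0, 0, 0, 0, 0.02],
  [0, 0, 0, 0, 0, 0, 0.02],
  [0, 0, 0, 0, 0, 0, 0.02],
  [0, 0, 0, 0, 0, 0, 0.02],
])

```text
time_s: 17.45
eef_pos: [0.6069, -0.284, 0.7722]
eef_rot: [0.674, 0.214, 0.674, -0.213]
wrist_force: [-0.2, -0.1, -0.7]
opening: 0.535
```

```bash
python3 - <<'E'
from h import *
p,d,m=grab("scene"); o=ctrl.get_obs(); A=Rq(o["eef_rot"]); g=o["eef_pos"]+.054*A[:,2]+[0,0,.032]; print(o["q"].round(3),A[:,0].round(3),o["opening"])
u,v,w=np.array(m["K"])@(att(m).T@(g-np.array(m["position"]))); u,v=u/w,v/w; print(u,v,w)
u,v=int(u),int(v); y0,x0=max(0,v-75),max(0,u-75); save("s6",cv2.resize(p[y0:v+75,x0:u+75],None,fx=4,fy=4,interpolation=cv2.INTER_CUBIC)[:600,:800])
C=(cloud(d,m)-g)@np.c_[A[:,1],A[:,2],[0,0,1.]]; h=np.hypot(C[...,0],C[...,1])
for r0,r1 in((0,.009),(.013,.019)):
    k=(h<r1)&(h>=r0)&(np.abs(C[...,2])<.045); print(r0,k.sum(),np.percentile(C[k][:,2],[5,50,95]).round(4) if k.sum() else '')
E
```

```text
[-0.615 -0.247  1.588  0.006  0.23  -1.577] [-0.  0. -1.] 0.5321319314391941
199.6346415733717 20.129650011472435 0.6465175064799255
0 14 [-0.006  -0.0021  0.0005]
0.013 126 [-0.0006  0.0003  0.001 ]
```

View pics/s6.png

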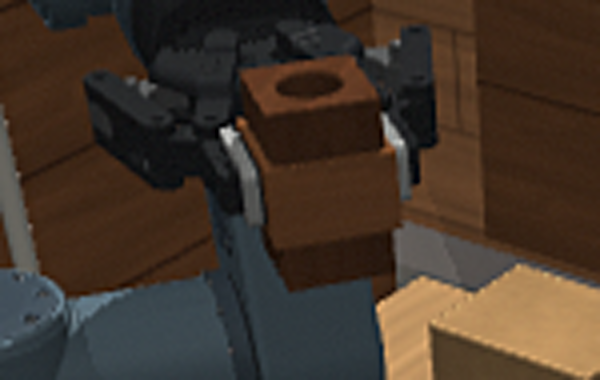

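The crop shows the block upright in the fingers with the round hole in its upper end, at (310,85). Depth also drops inside it, and tool x points straight down. I'll hand in.

```bash
python3 -c "
from h import *
print(ctrl.hand_in()); o=ctrl.get_obs(); print(o['time_s'],o['opening'],o['eef_pos'])"
```

```text
the job is handed in; nothing more can be done
None
the job is handed in; nothing more can be done
```

The larger blue cover is on the pale crock and let go. The block is held upright in the gripper with its hole up, and I handed the job in at about 17.5 s.

- **Cover:** the last close look had the plate top at 0.088 m, tilted by less than 0.001 rad. The pin was about 1 mm from the crock's centre. A later top view still showed it in place at the same height.
- **Block:** I found the hole by looking rather than feeling on the pin. The wrist depth showed one end flat, so I turned the other end up. The scene camera then showed the round hole on top, with the depth dropping at least 6 mm inside it; the steep view gave only 14 points there, so the full 34 mm was not measured. The block's centre was about 0.77 m up, with its axis vertical to within 0.001 rad.
- **Not confirmed:** the first top-view check of the hole failed because the block was out of frame, which is why I used the scene camera. My before/after comparison of the bench for moved objects was swamped by the arm's own changes. I felt no unexpected contact, but I did not check each of the other objects separately.

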